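Open up the carton holder

ROBOT

A 6-joint arm with a two-finger parallel gripper is mounted at the origin on the work surface. World frame = base frame: x ahead of the robot, y to its left, z up, the work surface at z = 0. Lengths are in mm, angles in rad, forces in N, time in s.
With the tool pointing down it reaches from about 300 to 750 mm from the base axis. Payload 8.5 kg.
Tool frame: the origin (TCP) lies midway between the tips of the shut fingers; the grasp point (between the pads) lies bot.pinch_z behind it (bot.pinch_z is the distance from the TCP to the grasp point, in mm); z points along the fingers, y is the direction in which the jaws open and shut (so a half turn about z gives the same grasp; the last joint's range is limited). The gripper opens to 85 mm and grips with 20 to 120 N. Pads are 22 mm wide; open, the fingers measure 114 mm over their backs; the gripper's body (76 mm by 85 mm) begins 54 mm behind the grasp point. The pads swing forward as they close: fully open they stand 13 mm farther back than shut.
Start: joints at [-1.394, 0.381, 1.297, -0, 1.464, -0.215], TCP at [210.012, -508.306, 231.322] pointing down, gripper open.
Joint ranges: [-3.11, 3.11], [-0.89, 2.33], [0.22, 2.48], [-1.42, 4.56], [0.17, 2.85], [-2.88, 2.88]. Speed limits (rad/s): [2.39, 2.39, 3.14, 3.14, 3.14, 3.14].

INTERFACE

Orientations are given as a unit quaternion [w, x, y, z].
In Python, from station import bot, eyes gives the robot as it stands. The module is installed in compiled form; this text tells all that it offers.
- The arm moves only by the tool apply_moves, never from a script. Its arguments are lists of equal length, an entry for each row: "angular": the turn, a rotation vector about the world's x, y, z in rad, a list of three; "xyz": the shift along the world's x, y, z in mm, a list of three; "claw": the closure, from 0 (fully open) to 1 (shut). A call has exactly 8 rows; each row shifts and turns the pose as measured when the row begins; what a row does not reach is not made up. A row lasts 1/12 s, in which the tool goes at most 41.7 mm and 7.16 degrees, less where a joint would pass 70% of its speed; a pose out of reach is approached as far as the arm can. A call is refused whole if a number of a shift passes 41.7 or a number of a turn 0.125, either way. A call with a gripper value outside its range is refused whole. The fingers move at their own pace and stop on an object; "squeeze" is the grip in N (left out, the last holds). Time passes only in rows, so rows that do not move let the fingers close, or fill a call up. It gives the time, the measured TCP pose, the force and the opening at its end, in the units of the state.
- bot.get_obs(): the state, without advancing time (a new reading comes with each control period).
- eyes.capture(name): name is "scene" or "top" or "wrist"; returns the picture (384x512x3 uint8, red, green, blue); there is no depth.
- eyes.get_calibration(name): a dict with "K" (3x3 intrinsics, pixels), "extrinsics" (4x4, takes a point from camera to world coordinates); the wrist camera has in their place "T_tool_cam" (4x4, takes a point from camera to tool coordinates, whose origin is the TCP and whose axes are the flange's). Camera axes: x right, y up, looking along -z (the intrinsics and any distortion apply to the point x, -y, -z); pixel columns grow to the right and rows downward; lengths in mm; the calibration is good to about 2 mm. The wrist camera is an equidistant fisheye: a pixel r from the principal point sees the ray r / f radians off the axis. A picture is of the moment at which its call begins: read the wrist's pose just before it. get_calibration takes no time and is no camera call.
- bot.sign_off(): hands the job in, once; it reports no verdict.
The state is a dict: "t": time; "joint_positions": joint angles; "qvel": joint speeds; "joint_efforts": joint torques, N m; "ee_pos": TCP position; "tcp_rot": TCP orientation; "force": force on the tool from outside, world axes, zero at the start; "wrist_torque": the same for the moment, N m; "width": finger opening in mm.
Only numpy, scipy, OpenCV 4.12 (cv2) and the standard library are available. Lean on these libraries where they do the work, as an engineer would, in place of code of your own. Each camera call takes 0.05 s, during which the arm holds its last target.

TASK

Make room for more cartons in the holder: with the fingertips, press the ratchet release pad on the sliding jaw down, then, keeping it pressed, push the jaw back along its bar until it stops against the end block, and let go. Leave the cartons, the spare carton and the tape roll standing where they are.

Things in the scene. Friction and masses are not known exactly. Their poses are not given: they have to be found in the camera images.
- holder: Carton holder fixed to the bench. Origin on the bench plane under its 12 mm white base board (x -210 to 190, y -120 to 70 mm). x runs along the steel ratchet bar (y = -87.5, z 36 to 50 mm), from the front fence (x -174) to the aluminium end block (x 151 to 177, 66 mm tall): +x is back, the way the jaw is pushed. z up. Bar teeth are underneath; cartons stand in front of the jaw near y = 0.
- jaw (a joint): Sliding jaw: aluminium plate (112 mm wide, 8 mm thick, top 104 mm above the bench) on a black saddle on the bar. In m: 0 foremost, grows going back (holder +x), 0.170 when the saddle meets the end block and stops firmly. Starts at 0.004 to 0.060. Slides with 1.5 N of friction while the release is pressed, else the ratchet (teeth 12 mm apart) stops it going back within 12 mm.
- release (a joint): Travel in m of the release pad, 0 up, 0.010 fully down (firm stop). A spring pushes it up: about 2 N at the start, 6 N fully down. Pressed by 7 mm or more the ratchet is free; below about 4 mm it holds. It may start up to 5 mm down, resting on a tooth. It springs up when left.
- pad_top (a point): Centre of the top face of the release pad, a flat grey pad 50 mm (along the bar) x 55 mm (across), 8 mm thick, on top of the jaw's saddle, in front of the lug; top 76 mm above the bench when up. The point moves with the pad and jaw and has the holder's axes (x back along the bar, z up).
- lug_front (a point): Point on the front face of the push lug, an upright black block on the jaw just behind the pad: 60 mm wide, 24 mm thick along the bar, front face 28 mm behind the pad's centre, top 107 mm above the bench (31 mm above the raised pad). The point is 90 mm above the bench; axes as the holder's. A fingertip pressing the pad pushes the jaw back on this face.
- carton_a_mid (a point): Centre of a white carton 32 x 90 x 80 mm tall, loose, standing in the holder next to the fence; leave alone.
- carton_b_mid (a point): Centre of a white carton 30 x 85 x 70 mm tall, loose, standing in the holder between the first carton and the jaw; leave alone.
- spare_carton_mid (a point): Centre of a loose white carton 60 x 50 x 50 mm tall on the bench beside the holder's bar; leave alone.
- tape_roll_mid (a point): Centre of a loose roll of brown tape, 90 mm across, 36 mm tall, lying flat on the bench beside the holder's bar; leave alone.

How it is judged:
By the outcome, as a careful person would: the job done as asked, in the order asked, and still so for the second after the job is handed in, with the robot touching nothing.
It also fails if it takes over 38 s, if anything falls off the work surface, if the arm or the gripper's body presses on something with over 40 N, if the wrist force passes 120 N, or if a joint passes its speed limit or range.

## Working session

There is one attempt and no reset: what is moved stays moved. The work goes in short steps, Python scripts to look and compute and a tool call to move; the robot and the scene stay as the last step left them, time stands still between calls to the robot, and variables do not carry over. Pictures are saved under pics/ and viewed, and the job is handed in when it is done.

Besides the shell and the picture viewer there is one more tool, called after ">>>" as name(argument=value, ...), one argument or row to a line, values as JSON. apply_moves: Moves the arm, as the interface text tells. Its arguments: {"type":"object","properties":{"angular":{"type":"array"},"xyz":{"type":"array"},"claw":{"type":"array"},"squeeze":{"type":"number"}},"required":["angular","xyz","claw"]}

```bash
mkdir -p pics
cat > h.py <<'E'
import numpy as np, cv2
from station import bot, eyes
from scipy.spatial.transform import Rotation as R
def snap(n,f):
    im=eyes.capture(n); cv2.imwrite('pics/'+f,cv2.cvtColor(im,cv2.COLOR_RGB2BGR)); return im
def ray(cal,u,v):
    K=np.array(cal['K']);E=np.array(cal['extrinsics'])
    p=np.linalg.inv(K)@[u,v,1]; d=E[:3,:3]@[p[0],-p[1],-p[2]]; return E[:3,3],d
def onplane(cal,u,v,z):
    o,d=ray(cal,u,v); return o+d*(z-o[2])/d[2]
def proj(cal,P):
    E=np.linalg.inv(np.array(cal['extrinsics'])); p=E[:3,:3]@np.array(P)+E[:3,3]
    q=np.array(cal['K'])@[p[0],-p[1],-p[2]]; return q[:2]/q[2]
E
python3 - <<'E'
from h import *
for n in('scene','top'):
    im=snap(n,n+'0.png'); c=eyes.get_calibration(n); print(n,{k:np.round(np.array(v),3).tolist() if not isinstance(v,str) else v for k,v in c.items()})
print({k:np.round(v,3).tolist() for k,v in bot.get_obs().items()}, bot.pinch_z)
E
```

```text
scene {'K': [[346.389, 0.0, 257.48], [0.0, 346.389, 187.309], [0.0, 0.0, 1.0]], 'extrinsics': [[-0.569, -0.562, 0.6, 911.333], [0.822, -0.397, 0.409, 343.144], [0.008, 0.726, 0.688, 552.17], [0.0, 0.0, 0.0, 1.0]]}
top {'K': [[431.737, 0.0, 251.162], [0.0, 431.737, 200.022], [0.0, 0.0, 1.0]], 'extrinsics': [[-0.027, 0.987, -0.156, 395.555], [-1.0, -0.025, 0.013, 94.851], [0.009, 0.156, 0.988, 810.618], [0.0, 0.0, 0.0, 1.0]]}
{'t': 0.1, 'joint_positions': [-1.394, 0.381, 1.298, -0.0, 1.464, -0.215], 'qvel': [0.0, 0.001, -0.003, -0.001, 0.001, -0.0], 'joint_efforts': [0.004, -44.922, -23.166, -0.0, 0.004, 0.0], 'ee_pos': [209.961, -508.055, 230.786], 'tcp_rot': [-0.001, 0.981, 0.195, -0.0], 'force': [0.415, 0.375, 0.919], 'wrist_torque': [0.017, -0.072, 0.042], 'width': 85.21} 18.700000000000003
```

View pics/scene0.png

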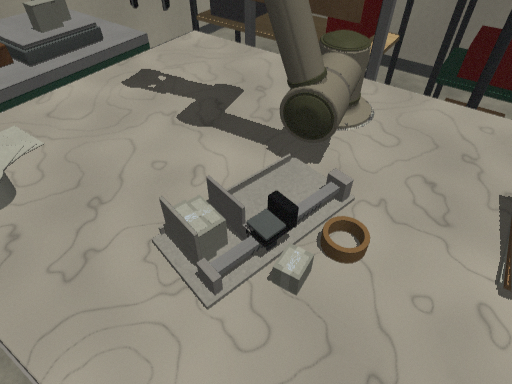

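View pics/top0.png

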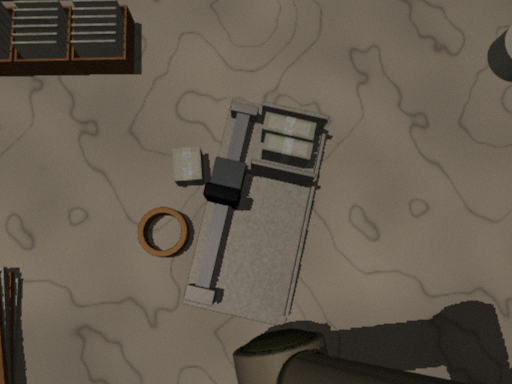

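The top view shows the bar running from the front block (243,107) to the end block (201,296). The pad is at about (228,173) and the black lug at about (224,195). Next I'll enlarge it to pick corners.

Run:
```python
import cv2
im=cv2.imread('pics/top0.png'); c=im[90:330,130:350]
c=cv2.convertScaleAbs(c,alpha=1.8,beta=10)
cv2.imwrite('pics/t1.png',cv2.resize(c[:130,30:210],None,fx=4.4,fy=4.4,interpolation=cv2.INTER_CUBIC))
cv2.imwrite('pics/t2.png',cv2.resize(c[100:],None,fx=3.6,fy=3.6,interpolation=cv2.INTER_CUBIC))
im=cv2.imread('pics/scene0.png'); c=cv2.convertScaleAbs(im[150:310,140:380],alpha=1.5,beta=10)
cv2.imwrite('pics/s1.png',cv2.resize(c,None,fx=3.3,fy=3.3,interpolation=cv2.INTER_CUBIC))
```

```text
(no output)
```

View pics/t1.png

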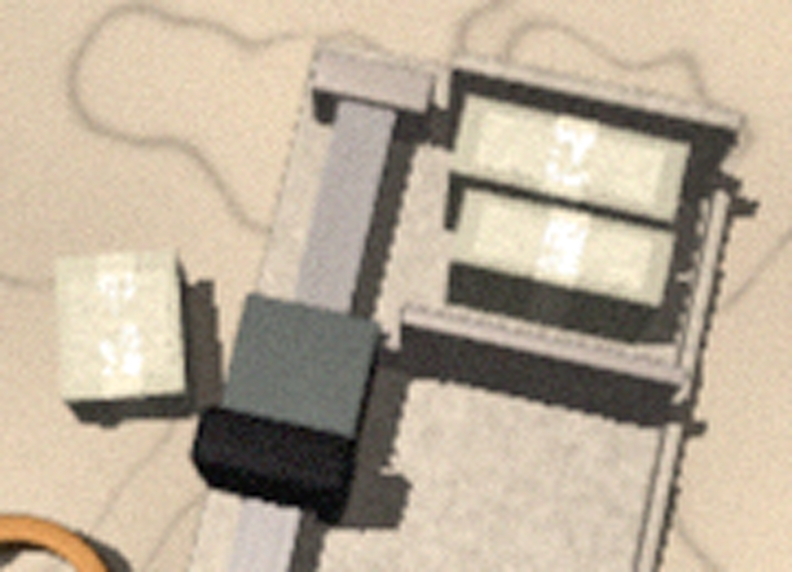

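View pics/t2.png

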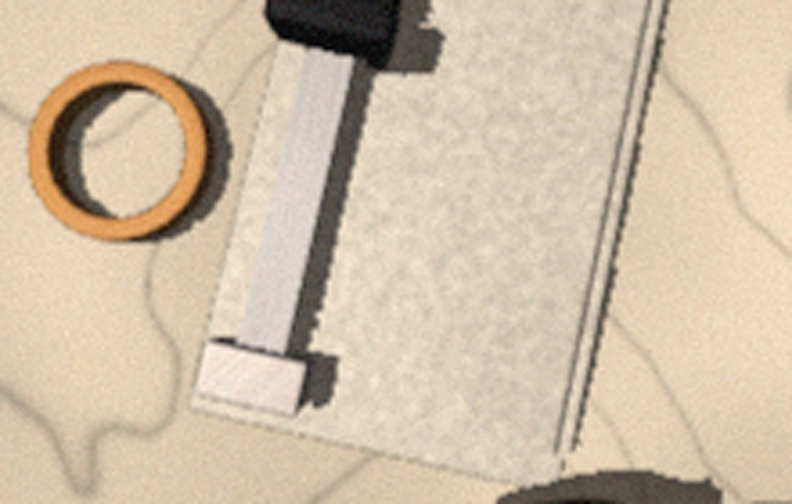

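View pics/s1.png

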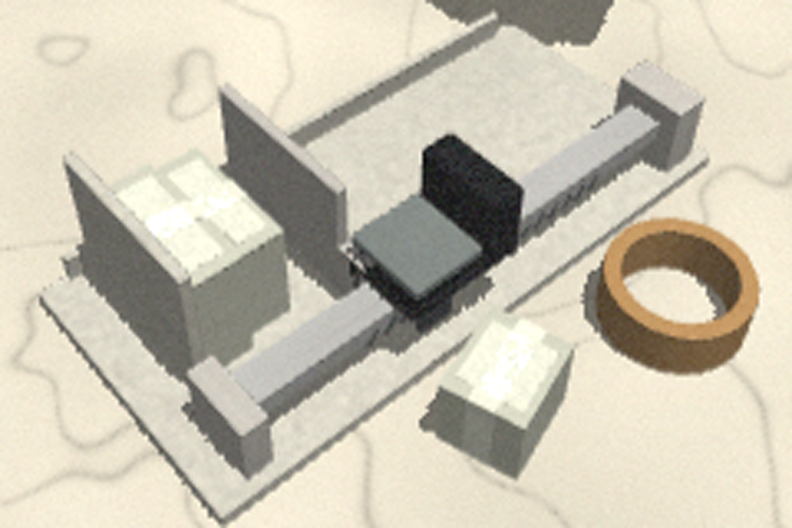

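Run:
```python
from h import *
ct=eyes.get_calibration('top'); cs=eyes.get_calibration('scene')
t1=lambda u,v:(160+u/4.4,90+v/4.4); t2=lambda u,v:(130+u/3.6,190+v/3.6); s1=lambda u,v:(140+u/3.3,150+v/3.3)
def P(n,c,uv,z): 
    p=onplane(c,*uv,z); print(n,np.round(p,1)); return p
# board corners z=12
bl=P('board back -y',ct,t2(193,408),12); br=P('board back +y',ct,t2(562,474),12)
print('back edge len (190):',np.linalg.norm(bl-br))
sf=P('sc front -y',cs,s1(222,522),12); sb=P('sc back -y',cs,s1(708,157),12); sff=P('sc front +y',cs,s1(42,298),12)
print('len400',np.linalg.norm(sf-sb),'len190',np.linalg.norm(sf-sff))
# end block top z=66
e=[P('eb',ct,t2(*q),66) for q in((210,342),(307,365),(297,415),(197,393))]
es=[P('ebs',cs,s1(*q),66) for q in((640,62),(705,98),(680,122),(618,88))]
# bar edges z=50
b=[P('bar',ct,q,50) for q in (t1(335,103),t1(395,110),t2(240,350),t2(288,356))]
p=[P('pad',ct,t1(*q),76) for q in((250,297),(378,320),(357,437),(227,405))]
ps=[P('pad s',cs,s1(*q),76) for q in((353,243),(410,300),(482,248),(418,197))]
l=[P('lug',ct,t1(*q),107) for q in((208,405),(358,440))]
j=[P('jaw',ct,t1(*q),104) for q in((405,305),(690,372))]
f=(b[0]+b[1])/2; k=(b[2]+b[3])/2; d=f-k; 
print('yaw from bar (x_h dir)',np.degrees(np.arctan2(-d[1],-d[0])),'board -y edge scene',np.degrees(np.arctan2(*(sb-sf)[[1,0]])), 'back edge', np.degrees(np.arctan2(*(br-bl)[[1,0]]))-90)
print('pad ctr',np.mean(p,0),np.mean(ps,0)); print('lug ctr',np.mean(l,0)); print('eb',np.mean(e,0),np.mean(es,0))
```

```text
board back -y [336. 211.  12.]
board back +y [298.9  27.4  12. ]
back edge len (190): 187.24352039642554
sc front -y [727.2 119.9  12. ]
sc back -y [343.8 215.8  12. ]
sc front +y [681.  -59.1  12. ]
len400 395.19879835779903 len190 184.78811530107288
eb [370.1 195.1  66. ]
eb [358.3 149.7  66. ]
eb [335.5 154.7  66. ]
eb [346.8 201.2  66. ]
ebs [343.6 156.5  66. ]
ebs [352.  205.7  66. ]
ebs [381.8 202.   66. ]
ebs [375.3 156.2  66. ]
bar [677.5 108.1  50. ]
bar [673.8  83.   50. ]
bar [365.4 182.9  50. ]
bar [361.9 159.9  50. ]
pad [588.  143.1  76. ]
pad [577.4  92.5  76. ]
pad [530.4 101.9  76. ]
pad [544.5 152.8  76. ]
pad s [585.   98.8  76. ]
pad s [599.4 145.9  76. ]
pad s [547.6 158.3  76. ]
pad s [536.1 108.9  76. ]
lug [538.4 157.5 107. ]
lug [523.6 101.3 107. ]
jaw [576.1  82.1 104. ]
jaw [547.3 -25.7 104. ]
yaw from bar (x_h dir) 166.33862591103525 board -y edge scene 165.94285296972143 back edge -191.4419042271672
pad ctr [560.1137658  122.55745842  76.        ] [567.01527345 127.98342039  76.        ]
lug ctr [531.01424167 129.36506912 107.        ]
eb [352.68601357 175.1569907   66.        ] [363.17585866 180.09667732  66.        ]
```

>>> apply_moves(
  angular=[
    [0,0,-0.08],
    [0,0,-0.08],
    [0,0,-0.08],
    [0,0,-0.08],
    [0,0,-0.08],
    [0,0,-0.08],
    [0,0,-0.08],
    [0,0,-0.08],
  ],
  xyz=[
    [20,36,0],
    [20,36,0],
    [20,36,0],
    [20,36,0],
    [20,36,0],
    [20,36,0],
    [20,36,0],
    [20,36,0],
  ],
  claw=[1,1,1,1,1,1,1,1],
  squeeze=40,
)

```text
t: 0.77
ee_pos: [366.7, -217.6, 226.8]
tcp_rot: [-0.003, 0.99, -0.144, -0.001]
force: [0.7, -0.8, -0.5]
width: -0.2
```

>>> apply_moves(
  angular=[
    [0,0,0.05],
    [0,0,0],
    [0,0,0],
    [0,0,0],
    [0,0,0],
    [0,0,0],
    [0,0,0],
    [0,0,0],
  ],
  xyz=[
    [20,36,0],
    [20,36,0],
    [20,36,0],
    [20,36,0],
    [20,36,0],
    [20,36,0],
    [20,36,0],
    [20,36,0],
  ],
  claw=[1,1,1,1,1,1,1,1],
)

```text
t: 1.43
ee_pos: [523.9, 76.6, 226.1]
tcp_rot: [-0.003, 0.993, -0.12, -0.002]
force: [-0.1, -1.5, -0.1]
width: -0.3
```

>>> apply_moves(
  angular=[
    [0,0,0],
    [0,0,0],
    [0,0,0],
    [0,0,0],
    [0,0,0],
    [0,0,0],
    [0,0,0],
    [0,0,0],
  ],
  xyz=[
    [15,25,0],
    [15,25,-10],
    [6,6,-15],
    [0,0,-15],
    [0,0,-10],
    [0,0,0],
    [0,0,0],
    [0,0,0],
  ],
  claw=[1,1,1,1,1,1,1,1],
)

```text
t: 2.1
ee_pos: [562.3, 145.1, 171.0]
tcp_rot: [-0.004, 0.993, -0.115, -0.004]
force: [-0.9, -0.4, 0.6]
width: -0.1
```

Run:
```python
from h import *
o=bot.get_obs(); print({k:np.round(o[k],3).tolist() for k in('t','ee_pos','tcp_rot','joint_positions')})
im=snap('wrist','w0.png'); c=eyes.get_calibration('wrist'); print(c)
snap('scene','scene1.png');snap('top','top1.png')
```

```text
{'t': 2.1, 'ee_pos': [562.317, 145.124, 170.994], 'tcp_rot': [-0.004, 0.993, -0.115, -0.004], 'joint_positions': [0.045, 0.484, 1.306, 0.008, 1.358, 1.844]}
{'K': array([[297.31863964,   0.        , 257.04380364],
       [  0.        , 297.31863964, 190.21586454],
       [  0.        ,   0.        ,   1.        ]]), 'T_tool_cam': array([[ 1.01187574e-03,  9.66014678e-01,  2.58485237e-01,
         6.56855387e+01],
       [ 9.99999469e-01, -1.02773502e-03, -7.37685928e-05,
         6.91981993e-03],
       [ 1.94392786e-04,  2.58485174e-01, -9.66015205e-01,
        -1.42216776e+02],
       [ 0.00000000e+00,  0.00000000e+00,  0.00000000e+00,
         1.00000000e+00]])}
```

View pics/w0.png

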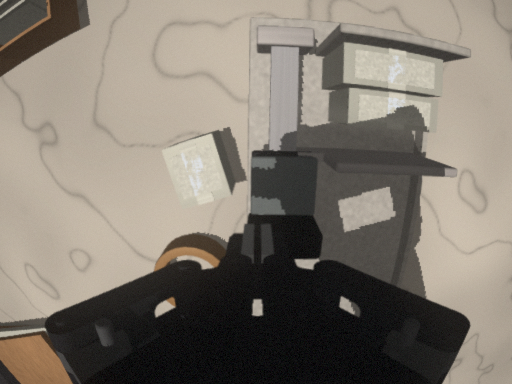

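View pics/scene1.png

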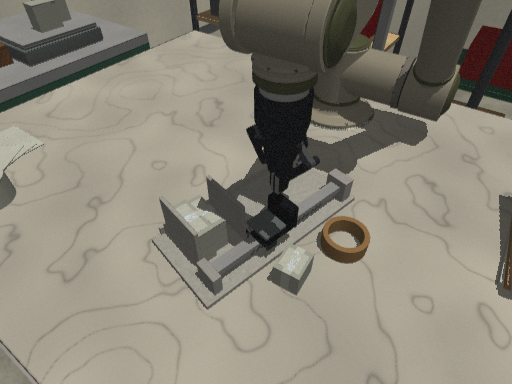

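```bash
cat >> h.py <<'E'
def wray(o,u,v):
    c=eyes.get_calibration('wrist');K=c['K'];T=c['T_tool_cam'];f=K[0,0]
    x,y=u-K[0,2],v-K[1,2]; r=np.hypot(x,y); th=r/f
    d=np.array([np.sin(th)*x/r,np.sin(th)*y/r,np.cos(th)]); d=np.array([d[0],-d[1],-d[2]])
    q=o['tcp_rot']; Rw=R.from_quat([q[1],q[2],q[3],q[0]]).as_matrix()
    return Rw@T[:3,3]+o['ee_pos'], Rw@T[:3,:3]@d
def wplane(o,u,v,z):
    a,d=wray(o,u,v); return a+d*(z-a[2])/d[2]
E
python3 - <<'E'
from h import *
im=cv2.imread('pics/w0.png'); 
cv2.imwrite('pics/w0c.png',cv2.resize(cv2.convertScaleAbs(im[130:270,210:350],alpha=3,beta=20),None,fx=4.2,fy=4.2,interpolation=cv2.INTER_CUBIC))
E
```

```text
(no output)
```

View pics/w0c.png

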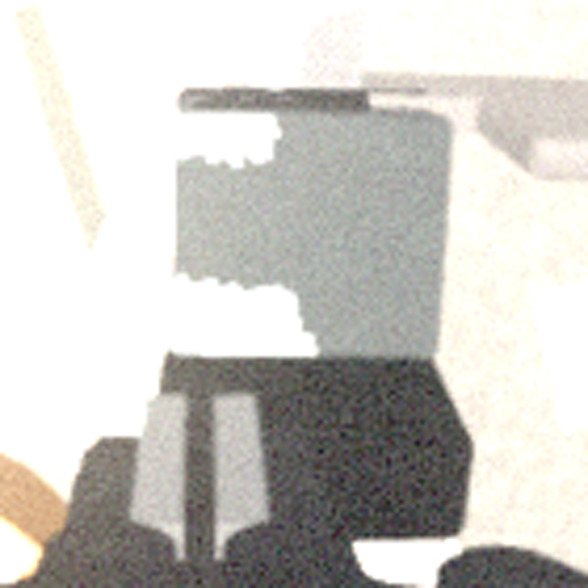

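Run:
```python
from h import *
o={'ee_pos':np.array([562.317,145.124,170.994]),'tcp_rot':np.array([-.004,.993,-.115,-.004])}
o['tcp_rot']/=np.linalg.norm(o['tcp_rot'])
g=lambda u,v:(210+u/4.2,130+v/4.2)
ps=[wplane(o,*g(*q),76) for q in((178,110),(450,114),(437,355),(170,355))]
for p in ps: print(np.round(p,1))
l=wplane(o,*g(472,442),107); print('lug top front +y corner',l)
th=np.radians(166.3); X=np.array([np.cos(th),np.sin(th),0]);Y=np.array([-X[1],X[0],0])
for p in ps+[l]: print('holder-axes rel TCP', (p-o['ee_pos'])@X,(p-o['ee_pos'])@Y)
q=o['tcp_rot'];M=R.from_quat([q[1],q[2],q[3],q[0]]).as_matrix();print(M.round(3))
```

```text
[592.3 142.6  76. ]
[580.   91.4  76. ]
[531.7 102.8  76. ]
[544.2 155.7  76. ]
lug top front +y corner [525.92218507 102.60295918 107.        ]
holder-axes rel TCP -29.712133286229044 -4.672952383945513
holder-axes rel TCP -29.86616673079956 48.00034429348822
holder-axes rel TCP 19.672705716846107 48.370342428568414
holder-axes rel TCP 20.064815744295665 -6.015545371128709
holder-axes rel TCP 25.288745944661333 49.93096028919089
[[ 0.973 -0.229 -0.007]
 [-0.229 -0.973  0.009]
 [-0.009 -0.007 -1.   ]]
```

The wrist view shows the pad's front edge at v≈156 and the lug base at v≈215. That gives a 50 x 53 mm pad, which matches the stated size, centred near (562, 123). I'll move over the pad just short of the lug and descend.

>>> apply_moves(
  angular=[
    [0,0,0],
    [0,0,0],
    [0,0,0],
    [0,0,0],
    [0,0,0],
    [0,0,0],
    [0,0,0],
    [0,0,0],
  ],
  xyz=[
    [-2,-11,0],
    [-1,-10,-10],
    [0,0,-20],
    [0,0,-20],
    [0,0,-15],
    [0,0,-5],
    [0,0,0],
    [0,0,0],
  ],
  claw=[1,1,1,1,1,1,1,1],
)

```text
t: 2.92
ee_pos: [560.6, 117.2, 104.8]
tcp_rot: [-0.004, 0.993, -0.116, 0.002]
force: [-0.2, 0.3, 0.1]
width: 0.0
```

Run:
```python
from h import *
o=bot.get_obs(); print({k:np.round(o[k],3).tolist() for k in('t','ee_pos','tcp_rot','force','joint_positions')})
im=snap('scene','scene2.png'); 
cv2.imwrite('pics/s2.png',cv2.resize(cv2.cvtColor(im[150:310,140:380],cv2.COLOR_RGB2BGR),None,fx=3.3,fy=3.3,interpolation=cv2.INTER_CUBIC))
```

```text
{'t': 2.917, 'ee_pos': [560.635, 117.203, 104.751], 'tcp_rot': [-0.004, 0.993, -0.116, 0.002], 'force': [-0.245, 0.287, 0.062], 'joint_positions': [-0.004, 0.536, 1.428, 0.007, 1.172, 1.797]}
```

View pics/s2.png

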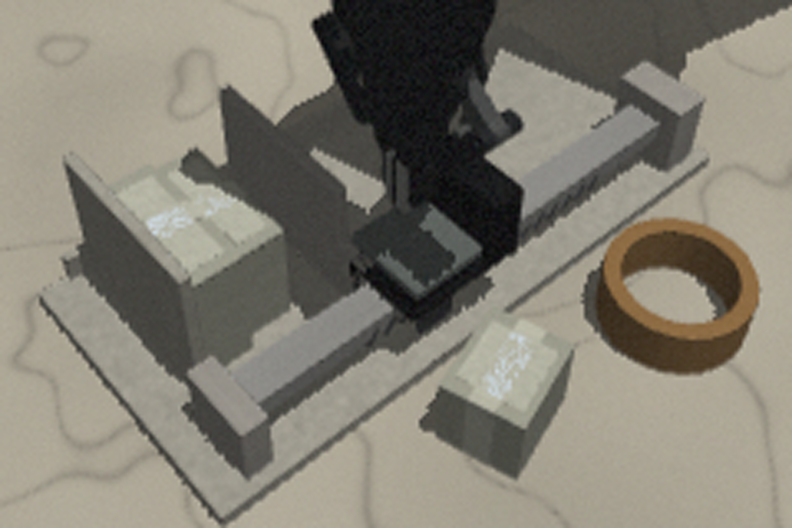

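>>> apply_moves(
  angular=[
    [0,0,0],
    [0,0,0],
    [0,0,0],
    [0,0,0],
    [0,0,0],
    [0,0,0],
    [0,0,0],
    [0,0,0],
  ],
  xyz=[
    [-1,4,-4],
    [-0.5,2,-8],
    [0,0,-6],
    [0,0,-4],
    [0,0,-4],
    [0,0,-3],
    [0,0,-2],
    [0,0,0],
  ],
  claw=[1,1,1,1,1,1,1,1],
)

```text
t: 3.63
ee_pos: [560.5, 124.2, 73.8]
tcp_rot: [-0.004, 0.993, -0.116, 0.005]
force: [-1.0, -0.1, 2.0]
width: 0.1
```

>>> apply_moves(
  angular=[
    [0,0,0],
    [0,0,0],
    [0,0,0],
    [0,0,0],
    [0,0,0],
    [0,0,0],
    [0,0,0],
    [0,0,0],
  ],
  xyz=[
    [0,0,-2],
    [0,0,-2],
    [0,0,-1],
    [0,0,-1],
    [0,0,0],
    [0,0,0],
    [0,0,0],
    [0,0,0],
  ],
  claw=[1,1,1,1,1,1,1,1],
)

```text
t: 4.3
ee_pos: [560.7, 124.1, 68.9]
tcp_rot: [-0.004, 0.993, -0.116, 0.006]
force: [-2.0, -0.9, 4.6]
width: -0.1
```

>>> apply_moves(
  angular=[
    [0,0,0],
    [0,0,0],
    [0,0,0],
    [0,0,0],
    [0,0,0],
    [0,0,0],
    [0,0,0],
    [0,0,0],
  ],
  xyz=[
    [0,0,-1],
    [0,0,-1],
    [0,0,-1],
    [0,0,-0.5],
    [0,0,0],
    [0,0,0],
    [0,0,0],
    [0,0,0],
  ],
  claw=[1,1,1,1,1,1,1,1],
)

```text
t: 4.97
ee_pos: [561.5, 123.9, 66.2]
tcp_rot: [-0.004, 0.993, -0.116, 0.008]
force: [-1.7, -0.9, 5.9]
width: -0.2
```

The pad is down about 9.8 mm with 5.9 N on the tool, as expected near full travel. I'll push back along the bar.

>>> apply_moves(
  angular=[
    [0,0,0],
    [0,0,0],
    [0,0,0],
    [0,0,0],
    [0,0,0],
    [0,0,0],
    [0,0,0],
    [0,0,0],
  ],
  xyz=[
    [-2,0.5,0],
    [-3,0.7,0],
    [-3,0.7,0],
    [-3,0.7,0],
    [-3,0.7,0],
    [-3,0.7,0],
    [-3,0.7,0],
    [-3,0.7,0],
  ],
  claw=[1,1,1,1,1,1,1,1],
)

```text
t: 5.63
ee_pos: [543.5, 128.5, 68.2]
tcp_rot: [-0.005, 0.993, -0.116, 0.015]
force: [2.3, -0.2, 4.2]
width: -0.0
```

>>> apply_moves(
  angular=[
    [0,0.006,0],
    [0,0.006,0],
    [0,0.006,0],
    [0,0.006,0],
    [0,0.006,0],
    [0,0.004,0],
    [0,0.004,0],
    [0,0.004,0],
  ],
  xyz=[
    [-2,0.5,-1],
    [-3,0.7,-0.7],
    [-3,0.7,-0.5],
    [-3,0.7,-0.4],
    [-3,0.7,-0.4],
    [-3,0.7,-0.3],
    [-3,0.7,-0.3],
    [-3,0.7,-0.3],
  ],
  claw=[1,1,1,1,1,1,1,1],
)

```text
t: 6.3
ee_pos: [520.2, 134.5, 65.9]
tcp_rot: [-0.002, 0.993, -0.116, -0.004]
force: [2.2, -0.9, 8.0]
width: -0.2
```

Run:
```python
from h import *
o=bot.get_obs(); print({k:np.round(o[k],3).tolist() for k in('t','ee_pos','tcp_rot','force','joint_positions')})
im=snap('scene','scene3.png'); 
cv2.imwrite('pics/s3.png',cv2.resize(cv2.cvtColor(im[150:310,140:380],cv2.COLOR_RGB2BGR),None,fx=3.3,fy=3.3,interpolation=cv2.INTER_CUBIC))
```

```text
{'t': 6.3, 'ee_pos': [520.215, 134.483, 65.904], 'tcp_rot': [-0.002, 0.993, -0.116, -0.004], 'force': [2.22, -0.896, 7.993], 'joint_positions': [0.03, 0.541, 1.564, 0.006, 1.044, 1.83]}
```

View pics/s3.png

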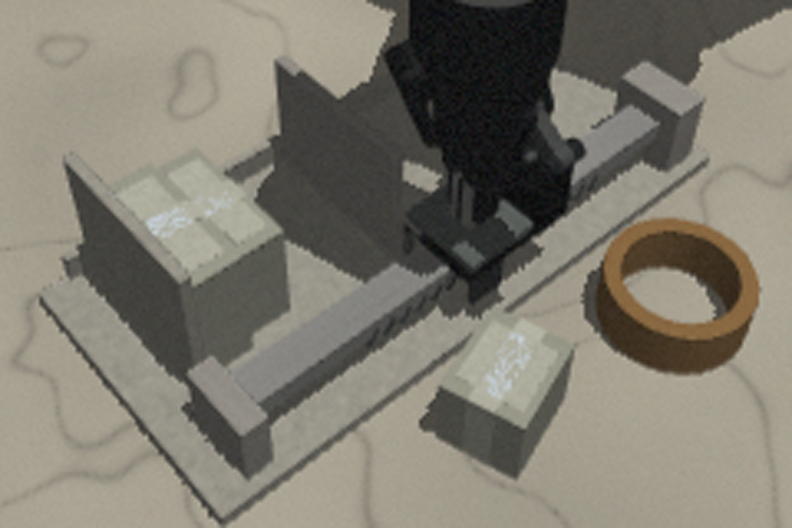

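The jaw is sliding: its plate has moved away from the cartons and the pad is held fully down. I'll continue.

>>> apply_moves(
  angular=[
    [0,0.001,0],
    [0,0.001,0],
    [0,0.001,0],
    [0,0.001,0],
    [0,0.001,0],
    [0,0.001,0],
    [0,0.001,0],
    [0,0.001,0],
  ],
  xyz=[
    [-3,0.7,-0.2],
    [-4,1,-0.3],
    [-4,1,-0.3],
    [-4,1,-0.3],
    [-4,1,-0.3],
    [-4,1,-0.3],
    [-4,1,-0.3],
    [-4,1,-0.3],
  ],
  claw=[1,1,1,1,1,1,1,1],
)

```text
t: 7.02
ee_pos: [489.6, 142.3, 65.9]
tcp_rot: [-0.001, 0.993, -0.116, -0.005]
force: [1.1, -1.5, 7.8]
width: 0.0
```

>>> apply_moves(
  angular=[
    [0,0,0],
    [0,0,0],
    [0,0,0],
    [0,0,0],
    [0,0,0],
    [0,0,0],
    [0,0,0],
    [0,0,0],
  ],
  xyz=[
    [-4,1,-0.3],
    [-4,1,-0.3],
    [-4,1,-0.3],
    [-4,1,-0.3],
    [-4,1,-0.3],
    [-4,1,-0.3],
    [-4,1,-0.3],
    [-3,0.7,-0.3],
  ],
  claw=[1,1,1,1,1,1,1,1],
)

```text
t: 7.68
ee_pos: [458.8, 150.1, 65.8]
tcp_rot: [-0.001, 0.993, -0.116, -0.002]
force: [1.3, -0.7, 8.1]
width: -0.2
```

Run:
```python
from h import *
o=bot.get_obs(); print({k:np.round(o[k],3).tolist() for k in('t','ee_pos','tcp_rot','force','joint_positions')})
im=snap('scene','scene4.png'); 
cv2.imwrite('pics/s4.png',cv2.resize(cv2.cvtColor(im[150:310,140:380],cv2.COLOR_RGB2BGR),None,fx=3.3,fy=3.3,interpolation=cv2.INTER_CUBIC))
```

```text
{'t': 7.683, 'ee_pos': [458.779, 150.087, 65.848], 'tcp_rot': [-0.001, 0.993, -0.116, -0.002], 'force': [1.314, -0.693, 8.087], 'joint_positions': [0.069, 0.467, 1.718, 0.004, 0.96, 1.869]}
```

View pics/s4.png

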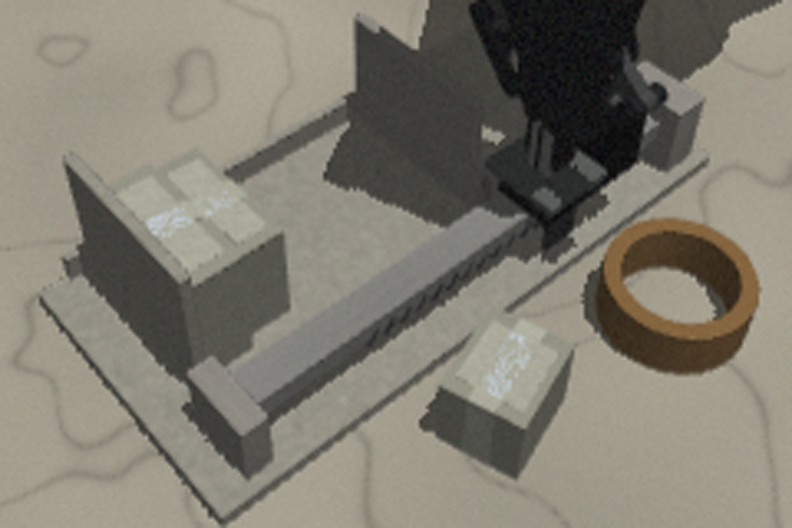

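>>> apply_moves(
  angular=[
    [0,0,0],
    [0,0,0],
    [0,0,0],
    [0,0,0],
    [0,0,0],
    [0,0,0],
    [0,0,0],
    [0,0,0],
  ],
  xyz=[
    [-4,1,-0.3],
    [-4,1,-0.3],
    [-4,1,-0.3],
    [-4,1,-0.3],
    [-4,1,-0.3],
    [-3,0.7,-0.3],
    [-3,0.7,-0.3],
    [-3,0.7,-0.3],
  ],
  claw=[1,1,1,1,1,1,1,1],
)

```text
t: 8.4
ee_pos: [430.0, 157.4, 65.8]
tcp_rot: [-0.001, 0.993, -0.116, 0.001]
force: [1.8, -0.7, 8.2]
width: -0.0
```

>>> apply_moves(
  angular=[
    [0,0,0],
    [0,0,0],
    [0,0,0],
    [0,0,0],
    [0,0,0],
    [0,0,0],
    [0,0,0],
    [0,0,0],
  ],
  xyz=[
    [-3,0.7,-0.3],
    [-3,0.7,-0.3],
    [-3,0.7,-0.3],
    [-3,0.7,-0.3],
    [-2,0.5,-0.2],
    [-2,0.5,-0.2],
    [-2,0.5,-0.2],
    [-2,0.5,-0.2],
  ],
  claw=[1,1,1,1,1,1,1,1],
)

```text
t: 9.07
ee_pos: [412.6, 162.3, 66.1]
tcp_rot: [-0.001, 0.993, -0.115, 0.006]
force: [3.5, -1.2, 5.9]
width: -0.1
```

Run:
```python
from h import *
o=bot.get_obs(); print({k:np.round(o[k],3).tolist() for k in('t','ee_pos','tcp_rot','force','joint_positions')})
im=snap('scene','scene5.png'); 
cv2.imwrite('pics/s5.png',cv2.resize(cv2.cvtColor(im[150:310,140:380],cv2.COLOR_RGB2BGR),None,fx=3.3,fy=3.3,interpolation=cv2.INTER_CUBIC))
```

```text
{'t': 9.067, 'ee_pos': [412.574, 162.329, 66.053], 'tcp_rot': [-0.001, 0.993, -0.115, 0.006], 'force': [3.47, -1.237, 5.858], 'joint_positions': [0.107, 0.41, 1.834, -0.0, 0.885, 1.908]}
```

View pics/s5.png

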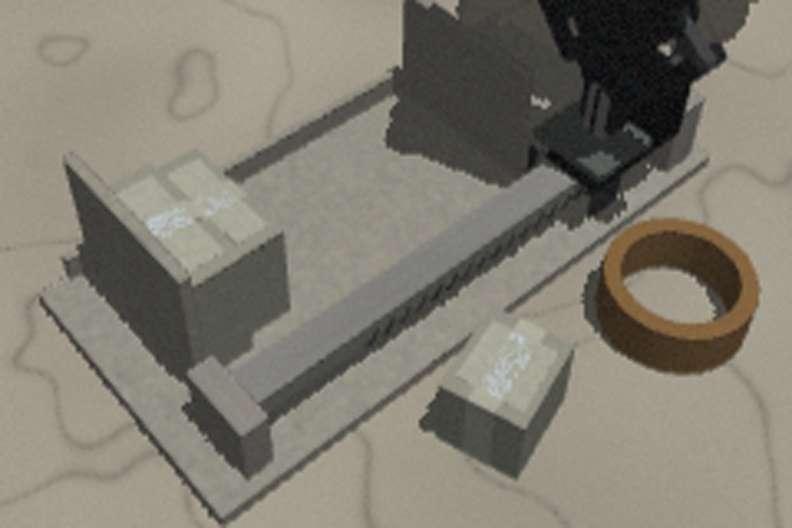

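>>> apply_moves(
  angular=[
    [0,0.003,0],
    [0,0.002,0],
    [0,0.002,0],
    [0,0.002,0],
    [0,0,0],
    [0,0,0],
    [0,0,0],
    [0,0,0],
  ],
  xyz=[
    [-2,0.5,-0.3],
    [-2,0.5,-0.3],
    [-2,0.5,-0.3],
    [-2,0.5,-0.3],
    [-2,0.5,-0.3],
    [-2,0.5,-0.3],
    [-2,0.5,-0.3],
    [-2,0.5,-0.3],
  ],
  claw=[1,1,1,1,1,1,1,1],
)

```text
t: 9.78
ee_pos: [404.9, 165.4, 66.2]
tcp_rot: [-0.001, 0.993, -0.115, 0.013]
force: [13.1, -7.4, 0.9]
width: 0.1
```

>>> apply_moves(
  angular=[
    [0,0.004,0],
    [0,0.004,0],
    [0,0.004,0],
    [0,0.004,0],
    [0,0.004,0],
    [0,0.004,0],
    [0,0.004,0],
    [0,0.004,0],
  ],
  xyz=[
    [-2,0.5,-0.4],
    [-2.5,0.6,-0.4],
    [-2.5,0.6,-0.4],
    [-2.5,0.6,-0.4],
    [-2.5,0.6,-0.3],
    [-2.5,0.6,-0.3],
    [-2.5,0.6,-0.3],
    [-2.5,0.6,-0.3],
  ],
  claw=[1,1,1,1,1,1,1,1],
)

```text
t: 10.45
ee_pos: [405.2, 165.1, 66.4]
tcp_rot: [0.002, 0.993, -0.115, 0.018]
force: [11.8, -7.0, 0.0]
width: 0.2
```

Run:
```python
from h import *
o=bot.get_obs(); print({k:np.round(o[k],3).tolist() for k in('t','ee_pos','tcp_rot','force','joint_positions')})
for n in('scene','top'):
  im=snap(n,n+'6.png'); 
cv2.imwrite('pics/t6.png',cv2.resize(cv2.convertScaleAbs(cv2.imread('pics/top6.png')[190:330,130:350],alpha=1.8),None,fx=3.6,fy=3.6,interpolation=cv2.INTER_CUBIC))
cv2.imwrite('pics/s6.png',cv2.resize(cv2.convertScaleAbs(cv2.imread('pics/scene6.png')[150:250,260:380],alpha=2),None,fx=6,fy=6,interpolation=cv2.INTER_CUBIC))
```

```text
{'t': 10.45, 'ee_pos': [405.221, 165.15, 66.421], 'tcp_rot': [0.002, 0.993, -0.115, 0.018], 'force': [11.83, -6.992, 0.03], 'joint_positions': [0.123, 0.396, 1.86, -0.017, 0.851, 1.936]}
```

View pics/s6.png

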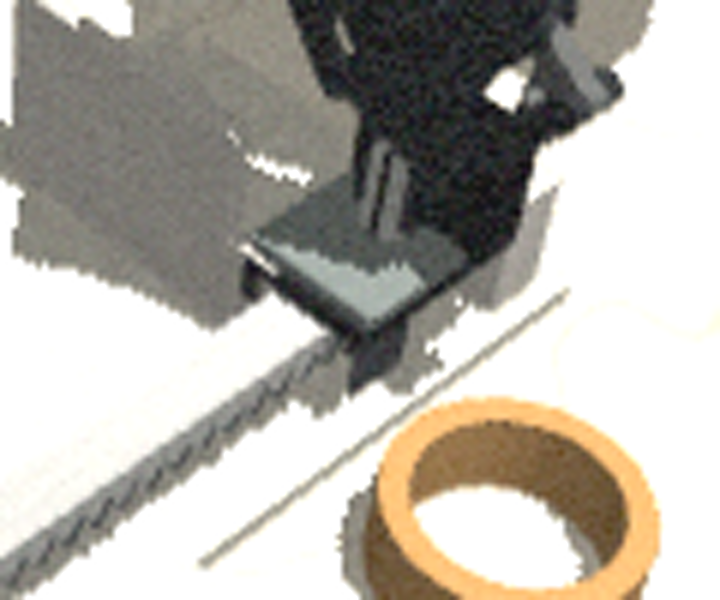

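View pics/t6.png

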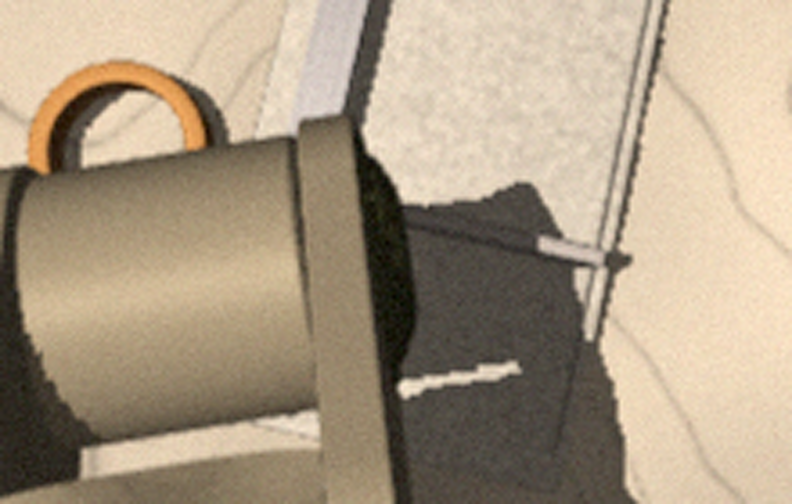

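The x position no longer changes while the push reads 12 N, and the lug sits next to the end block. To be sure, I'll press firmly down again and push once more.

>>> apply_moves(
  angular=[
    [0,0.005,0],
    [0,0.005,0],
    [0,0.005,0],
    [0,0.005,0],
    [0,0,0],
    [0,0,0],
    [0,0,0],
    [0,0,0],
  ],
  xyz=[
    [1,0,-1.5],
    [0,0,-1.5],
    [0,0,-1.5],
    [-1,0.2,-1.5],
    [-2,0.5,-1.5],
    [-3,0.7,-1.5],
    [-3,0.7,-1.5],
    [-3,0.7,-1.5],
  ],
  claw=[1,1,1,1,1,1,1,1],
)

```text
t: 11.22
ee_pos: [405.9, 165.5, 65.8]
tcp_rot: [0.004, 0.993, -0.115, 0.024]
force: [14.5, -12.3, 13.7]
width: -0.0
```

>>> apply_moves(
  angular=[
    [0,0,0],
    [0,0,0],
    [0,0,0],
    [0,0,0],
    [0,0,0],
    [0,0,0],
    [0,0,0],
    [0,0,0],
  ],
  xyz=[
    [-0.5,0.1,2],
    [-0.5,0.1,3],
    [-0.5,0.1,4],
    [-0.5,0.1,5],
    [0,0,8],
    [0,0,12],
    [0,0,15],
    [0,0,20],
  ],
  claw=[1,1,1,1,1,1,1,1],
)

```text
t: 11.88
ee_pos: [400.4, 165.2, 134.3]
tcp_rot: [0.005, 0.993, -0.115, 0.018]
force: [-0.8, -0.1, 0.5]
width: 0.1
```

Run:
```python
from h import *
o=bot.get_obs(); print({k:np.round(o[k],3).tolist() for k in('t','ee_pos','tcp_rot','force','joint_positions')})
im=snap('scene','scene7.png')
cv2.imwrite('pics/s7.png',cv2.resize(cv2.convertScaleAbs(cv2.imread('pics/scene7.png')[130:250,260:380],alpha=2),None,fx=5,fy=5,interpolation=cv2.INTER_CUBIC))
```

```text
{'t': 11.883, 'ee_pos': [400.394, 165.157, 134.254], 'tcp_rot': [0.005, 0.993, -0.115, 0.018], 'force': [-0.845, -0.071, 0.455], 'joint_positions': [0.128, 0.279, 1.778, -0.022, 1.052, 1.94]}
```

View pics/s7.png

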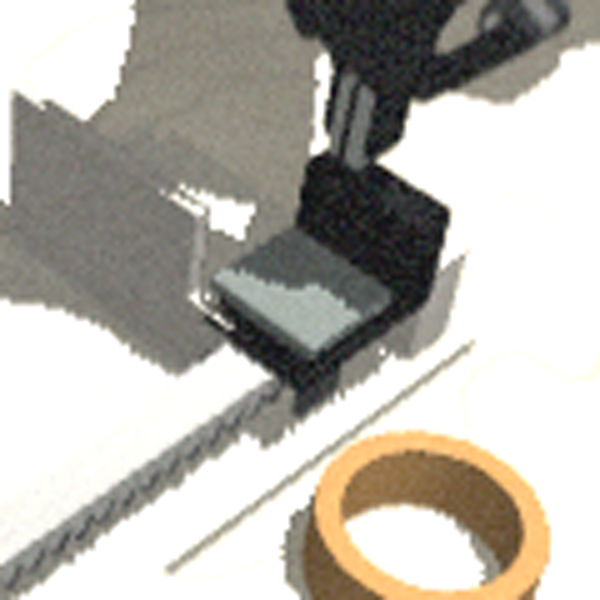

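The pad has sprung up, and the lug looks tight against the block. I'll back off so the top camera can confirm.

>>> apply_moves(
  angular=[
    [0,0,0],
    [0,0,0],
    [0,0,0],
    [0,0,0],
    [0,0,0],
    [0,0,0],
    [0,0,0],
    [0,0,0],
  ],
  xyz=[
    [0,0,30],
    [0,-10,30],
    [0,-25,15],
    [0,-35,0],
    [0,-35,0],
    [0,-35,0],
    [0,-35,0],
    [0,-35,0],
  ],
  claw=[1,1,1,1,1,1,1,1],
)

```text
t: 12.6
ee_pos: [392.7, -45.1, 217.2]
tcp_rot: [0.003, 0.994, -0.108, 0.015]
force: [0.3, 0.3, -0.0]
width: -0.3
```

>>> apply_moves(
  angular=[
    [0,0,0],
    [0,0,0],
    [0,0,0],
    [0,0,0],
    [0,0,0],
    [0,0,0],
    [0,0,0],
    [0,0,0],
  ],
  xyz=[
    [0,-35,0],
    [0,-35,0],
    [0,-35,0],
    [0,-35,0],
    [0,-25,0],
    [0,-10,0],
    [0,0,0],
    [0,0,0],
  ],
  claw=[1,1,1,1,1,1,1,1],
)

```text
t: 13.27
ee_pos: [385.2, -228.3, 214.8]
tcp_rot: [-0.002, 0.994, -0.111, 0.008]
force: [0.1, 0.1, -0.1]
width: -0.0
```

Run:
```python
from h import *
o=bot.get_obs(); print({k:np.round(o[k],3).tolist() for k in('t','ee_pos','force')})
snap('scene','scene8.png');snap('top','top8.png')
cv2.imwrite('pics/s8.png',cv2.resize(cv2.imread('pics/scene8.png')[140:310,140:380],None,fx=3.3,fy=3.3,interpolation=cv2.INTER_CUBIC))
cv2.imwrite('pics/t8.png',cv2.resize(cv2.convertScaleAbs(cv2.imread('pics/top8.png')[190:330,130:350],alpha=1.8),None,fx=3.6,fy=3.6,interpolation=cv2.INTER_CUBIC))
```

```text
{'t': 13.267, 'ee_pos': [385.202, -228.31, 214.8], 'force': [0.147, 0.06, -0.136]}
```

View pics/s8.png

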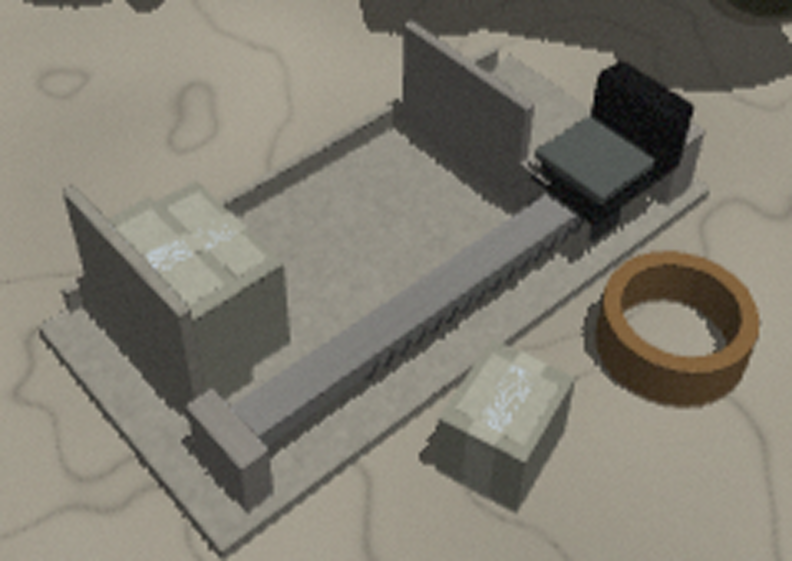

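View pics/t8.png

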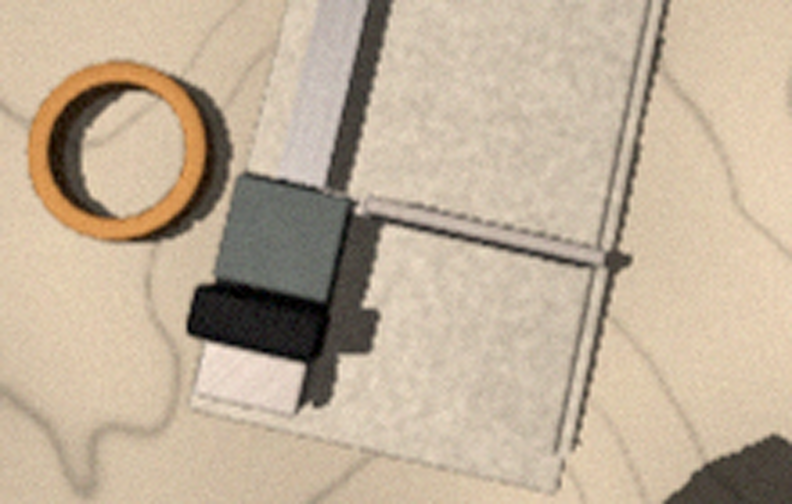

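View pics/top8.png

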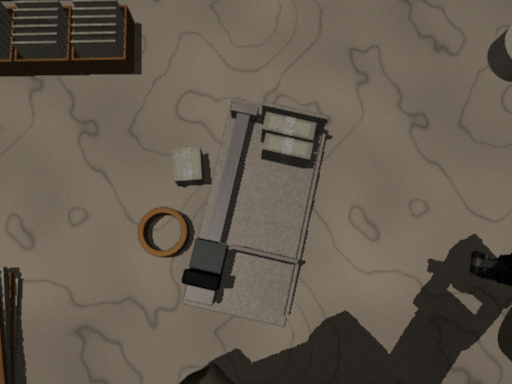

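Run:
```python
from h import *
c=eyes.get_calibration('top');t=lambda u,v:(130+u/3.6,190+v/3.6)
X=np.array([-.9716,.2368,0])
f=lambda u,v,z:onplane(c,*t(u,v),z)@X
for n,a in dict(padfront=[(246,174,76),(350,198,76)],lugfront=[(215,285,107),(325,303,107)],lugback=[(190,335,107),(312,360,107)],ebfront=[(210,342,66),(307,365,66)],ebback=[(197,393,66),(297,415,66)]).items(): print(n,[round(f(*q),1) for q in a])
def d(a,b): return cv2.absdiff(cv2.imread(a),cv2.imread(b)).max(2)
D=d('pics/top0.png','pics/top8.png'); 
for n,(x0,y0,x1,y1) in dict(cartons=(262,112,318,158),spare=(172,146,206,188),tape=(136,206,190,258)).items(): print(n,(D[y0:y1,x0:x1]>35).sum())
```

```text
padfront [np.float64(-393.3), np.float64(-392.6)]
lugfront [np.float64(-340.8), np.float64(-343.5)]
lugback [np.float64(-317.2), np.float64(-317.9)]
ebfront [np.float64(-313.4), np.float64(-312.6)]
ebback [np.float64(-289.3), np.float64(-289.4)]
cartons 0
spare 4
tape 0
```

```bash
python3 -c "
from station import bot
print(bot.sign_off())"
```

```text
the job is handed in; nothing more can be done
None
```

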